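# Lock the torque arm with the quick-release pin

## Robot

A 6-joint arm with a two-finger parallel gripper is mounted at the origin on a cart in front of the work surface, level with it; the furniture and walls round the work are solid. World frame = base frame: x ahead of the robot, y to its left, z up, the work surface at z = 0. Lengths are in m, angles in rad, forces in N, time in s.
With the tool pointing down it reaches from about 0.225 to 0.725 m from the base axis. Payload 3.1 kg.
Tool frame: the origin (TCP) lies at the very end of the fingers, on their centre line; the grasp point (between the pads) lies env.pinch_z behind it (env.pinch_z is the distance from the TCP to the grasp point, in m); z points along the fingers, y is the line along which they close (so a half turn about z gives the same grasp; the last joint's range is limited). The gripper opens to 85 mm and grips with 20 to 120 N. Pads are 22 mm wide; open, the fingers measure 114 mm over their backs; the gripper's body (76 mm by 85 mm) begins 54 mm behind the grasp point. The pads swing forward as they close: fully open they stand 13 mm farther back than shut.
Start: joints at [-1.306, 0.048, 0.099, 1.622, 0, 1.443], TCP at [0.201, -0.485, 0.231] pointing down, gripper open.
Joint ranges: [-2.91, 2.91], [-0.99, 1.94], [-1.21, 1.42], [-2.12, 2.29], [-1.49, 1.47], [-3.14, 3.14]. Speed limits (rad/s): [2.79, 2.79, 3.14, 3.14, 3.14, 3.14].

## Interface

Orientations are given as a rotation vector (axis times angle).
In Python, from cell import env gives the robot as it stands.
- The arm moves only by the tool apply_moves, never from a script. Its argument "series" is a list that holds one entry, the list of rows, each a list of 7 numbers: the shift along the tool's x, y, z in m, then the turn, a rotation vector about the tool's x, y, z in degrees, then the finger opening in m, from 0 to 0.0854. A call has exactly 5 rows; each row is the pose to reach, as a shift and turn from the pose commanded when the call began, along the tool's axes at that moment; what a row does not reach only later rows make up. A row lasts 1/12 s, in which the tool goes at most 41.7 mm and 7.16 degrees, less where a joint would pass 70% of its speed; a pose out of reach is approached as far as the arm can. A call with a gripper value outside its range is refused whole. The fingers move at their own pace and stop on an object; "grip_force" is the grip in N (left out, the last holds). Time passes only in rows, so rows that repeat a pose let the fingers close, or fill a call up. It gives the time, the measured TCP pose, the force, the opening and the grip force at its end, in the units of the state.
- env.sense(): the state, without advancing time (a new reading comes with each control period).
- env.camera(name): name is "scene" or "top"; returns a dict with "image" (400x640x3 uint8, red, green, blue), "intrinsics" (3x3 intrinsics, pixels), "k1" (the pictures are not rectified: a ray, as slopes to the right and down, at radius r is drawn at 1 + k1 r^2 times it, then the intrinsics apply), "camera_from_world" (4x4, takes a point from world to camera coordinates). Camera axes: x right, y down, z forward; pixel columns grow to the right and rows downward; lengths in m; the calibration is good to about 2 mm. A picture is of the moment at which its call begins. There is no depth.
- env.hand_in(): hands the job in; it is judged then, once.
The state is a dict: "time_s": time; "q": joint angles; "joint_vel": joint speeds; "joint_torque": joint torques, N m; "ee_pos": TCP position; "ee_rot": TCP orientation; "contact_force": force on the tool from outside, world axes, zero at the start; "torque": the same for the moment, N m; "opening": finger opening in m; "finger_force": force on a finger pad.
Only numpy, scipy, OpenCV 4.12 (cv2) and the standard library are available. Lean on these libraries where they do the work, as an engineer would, in place of code of your own. Each camera call takes 0.05 s, during which the arm holds its last target. There are 200 camera calls.

## Task

Swing the torque arm back into its fork as far as it goes, then take the quick-release pin out of its parking bracket (its locking ball holds it there: squeeze the thumb button in to free it), push it with the button held in straight down through fork and arm until its shoulder sits on the fork, and let go so that the ball springs out. Then prove the lock: take the handle by the two sides without the button, pull up until the ball holds against the underside of the fork with a few newtons, and let go, leaving the pin in place. Do not force anything, and leave the weights, the screw tin and the solder reel where they are.

Things in the scene. Friction and masses are not known exactly. Their poses are not given: they have to be found in the camera images.
- stand: Torque-arm stand, fixed: base plate 75 x 165 x 10 mm with a grey fork and, 90 mm to +y of the hole, the pivot post. Origin on the table under the fork's hole, z up. Fork: open to -x, back wall x = 27 to 37 mm, two plates 44 mm wide (y), 50 mm deep, z = 40-48 and 62-70 mm, with vertical 14 mm through holes in line; free space below down to z = 10 mm. Only the arm's post is higher than 70 mm.
- fork_hole (a point): Centre of the mouth of the fork's hole on the upper face of the upper plate, 70 mm above the table; axes as the stand.
- swing_arm (a joint): Angle of the torque arm about the pivot (rad): 0 = against its stop, along -y of the stand inside the fork, its 16 mm hole in line with the fork's holes; grows to 1.0 as it swings out towards -x. Friction keeps it where it is left (about 0.6 N at the post moves it).
- grip_post (a point): Top centre of the upright black grip post at the arm's free end: 16 mm thick (26 mm collar, lowest 4 mm), 42 mm tall, top 101 mm above the table, 150 mm from the pivot axis. The arm below it is a flat bar 28 mm wide, z = 51-59 mm.
- park: Parking bracket, fixed to the table: aluminium block 62 x 62 mm, top at 55 mm, underside at 27 mm, on two legs, with one vertical 14 mm through hole in the middle that holds the pin at the start. Origin on the table under the hole. Between it and the stand, the instruments in the middle of the table (from x = 0.46 m on) reach 0.36 m high: go round in front or above.
- park_hole (a point): centre of the mouth of the parking hole, on the top of the bracket (55 mm above the table).
- pin: Quick-release pin, 0.1 kg, upright in the bracket at the start. Origin on its axis under its shoulder, z up the pin. Below: 12 mm shank 48 mm long, last 8 mm tapered; one locking ball at +x (button side), z = -33 to -39 mm, reaches 10.8 mm from the axis (button in: hidden). Play when seated 3-5 mm. Above: square shoulder 24 mm wide, 6 mm thick; black handle block 24 (x) x 20 (y) mm, z = 10-42 mm. Button on its +x side.
- pin_handle (a point): centre of the pin's handle block, on the pin's axis, 26 mm above the underside of the shoulder.
- pin_button (a joint): How far the thumb button is pressed (m): 0 = out (ball out, locked), 0.005 = fully in; from 0.004 on the ball passes the holes. Sprung: 2.8 N starts it, 10 N holds it fully in. Squeeze it between two fingers, one on the button, one on the opposite side of the handle (30.5 mm wide with the button out, 25.5 mm with it in).
- button_face (a point): centre of the outer face of the thumb button: a rounded steel pad 16 mm wide, 18 mm tall, 18.5 mm from the pin's axis when out, at the height of the handle's middle.
- weight_500: knob weight 42 mm wide, 56 mm tall; a bystander; origin at its foot.
- weight_200: knob weight 32 mm wide, 42 mm tall; a bystander; origin at its foot.
- screw_tin: shallow round tin 49 mm across, 21 mm tall; a bystander; origin at its foot.
- solder_reel: solder reel 52 mm across, 40 mm tall; a bystander; origin at its foot.

How it is judged:
On the way, in this order (a step that is already met when the one before it is completed fails the run):
1. the torque arm is swung home against its stop (within 0.035 rad) (value of joint swing_arm below 0.035 rad), for 0.2 s.
2. the pin is out of the parking bracket, its tip clear above it (z of pin in the frame of park_hole above 0.052 m), for 0.1 s.
3. the pin is through fork and arm with its shoulder on the fork (within 5.5 mm), the button out, and let go (horizontal distance between pin and fork_hole below 0.004 m and z of pin in the frame of fork_hole between -0.003 and 0.0055 m and angle between the z axis of pin and the z axis of stand, either way round below 0.09 rad and value of joint pin_button below 0.001 m and value of joint swing_arm below 0.035 rad and contact force between the fingers and pin below 0.1 N), for 0.3 s.
4. pull test: with the button out the pin, held by the fingers, is lifted at least 1.5 mm off its seat and its ball holds against the fork with more than 3 N (z of pin in the frame of fork_hole between 0.0015 and 0.007 m and value of joint pin_button below 0.001 m and contact force between pin and stand above 3 N and contact force between the fingers and pin above 1 N), for 0.1 s.
At the end, for the whole second after the job is handed in: The arm is home (within 0.035 rad), the pin stands in the fork's hole (axis within 4 mm and 0.09 rad, shoulder within 5.5 mm of the fork), its button is out (under 1 mm) and it is at rest, let go (all of step 3 and linear speed of pin below 0.05 m/s); the robot touches nothing.
It fails at once if the weight 500 is moved by more than 25 mm (distance of weight_500 from where it was at the start of the episode above 0.025 m).
It fails at once if the weight 200 is moved by more than 25 mm (distance of weight_200 from where it was at the start of the episode above 0.025 m).
It fails at once if the screw tin is moved by more than 25 mm (distance of screw_tin from where it was at the start of the episode above 0.025 m).
It fails at once if the solder reel is moved by more than 25 mm (distance of solder_reel from where it was at the start of the episode above 0.025 m).
It fails at once if the pin is forced: more than 70 N against the fork, the arm or the bracket (contact force between pin and stand above 70 N or contact force between pin and park above 70 N).
It also fails if it takes over 70 s, if anything falls off the work surface, if the arm or the gripper's body presses on something with over 40 N, if the wrist force passes 120 N, or if a joint passes its speed limit or range.

## Working session

There is one attempt and no reset: what is moved stays moved. The work goes in short steps, Python scripts to look and compute and a tool call to move; the robot and the scene stay as the last step left them, time stands still between calls to the robot, and variables do not carry over. Pictures are saved under pics/ and viewed, at most 10 in all, crops included, and the job is handed in when it is done.

Besides the shell and the picture viewer there is one more tool, called as a command line: name --argument value ..., lists and objects as JSON in quotes. apply_moves: Moves the arm, as the interface text tells. Its arguments: {"type":"object","properties":{"series":{"type":"array","items":{"type":"array","items":{"type":"array","items":{"type":"number"}}}},"grip_force":{"type":"number"}},"required":["series"]}

```bash
ls; mkdir -p pics; python3 - <<'E'
from cell import env
import cv2,numpy as np
print(env.pinch_z, env.sense())
for n in ("scene","top"):
    c=env.camera(n); cv2.imwrite(f"pics/{n}0.png",c["image"][:,:,::-1]); print(n,c["intrinsics"],c["k1"],c["camera_from_world"])
E
```

```text
pics
0.0187 {'time_s': 0.0, 'q': array([-1.30579297e+00,  4.87415393e-02,  9.75626626e-02,  1.62199784e+00,
        4.10281086e-05,  1.44298322e+00]), 'joint_vel': array([-0.00022376, -0.0017267 , -0.00181381,  0.0011856 , -0.00124187,
        0.00049649]), 'joint_torque': array([-1.70292592e-04, -3.38782203e+01,  3.20015967e+01,  2.01938068e-02,
       -1.84065366e-04,  1.08192947e-05]), 'ee_pos': array([ 0.20079595, -0.48441197,  0.23010432]), 'ee_rot': array([-3.07885997e+00, -6.12611101e-01,  1.91842996e-04]), 'contact_force': array([-0.27836301, -0.10247275, -0.39273844]), 'torque': array([-0.00145205, -0.0167762 , -0.04286571]), 'finger_force': 0.0, 'opening': 0.08510836013501807}
scene [[466.03719912   0.         326.45046793]
 [  0.         466.03719912 201.615416  ]
 [  0.           0.           1.        ]] 0.03198546536715956 [[ 0.62096181 -0.78367519 -0.01611313 -0.32011064]
 [-0.34555147 -0.2552381  -0.90302142  0.27675902]
 [ 0.7035628   0.56630973 -0.42929323  1.06727092]
 [ 0.          0.          0.          1.        ]]
top [[426.15111367   0.         326.15976238]
 [  0.         426.15111367 199.60447885]
 [  0.           0.           1.        ]] -0.023801285856866073 [[ 0.01563521 -0.99986761 -0.0045057   0.00995841]
 [-0.99734292 -0.01527475 -0.07123047  0.52300325]
 [ 0.07115221  0.00560743 -0.99744971  1.21074525]
 [ 0.          0.          0.          1.        ]]
```

View pics/scene0.png

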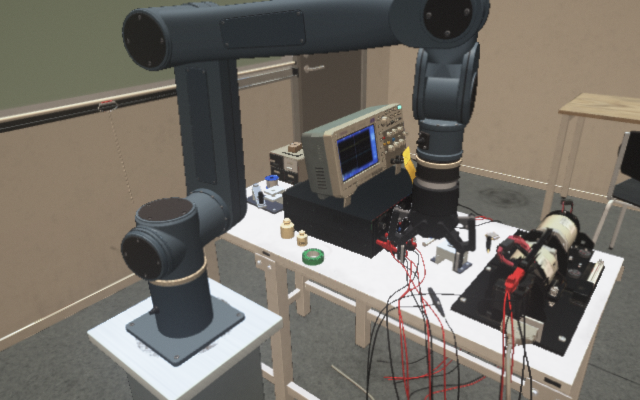

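View pics/top0.png

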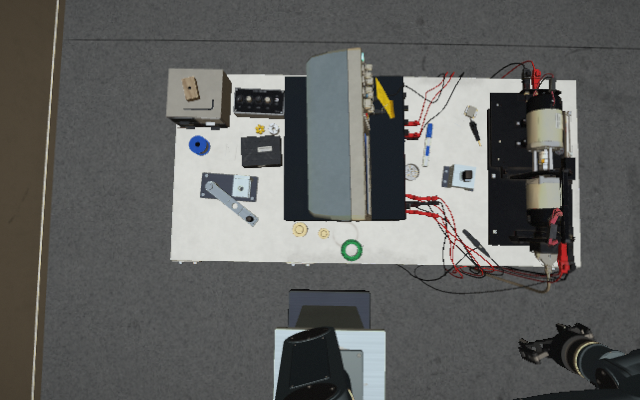

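```bash
cat > h.py <<'E'
import numpy as np,cv2
from cell import env
from scipy.spatial.transform import Rotation as R
def cast(c,uv,z):
    "world point on plane z seen at pixel uv"
    K=c["intrinsics"];k=c["k1"];d=np.array([(uv[0]-K[0,2])/K[0,0],(uv[1]-K[1,2])/K[1,1]])
    u=d.copy()
    for _ in range(20): u=d/(1+k*(u@u))
    T=c["camera_from_world"];r=T[:3,:3].T@np.array([*u,1]);o=-T[:3,:3].T@T[:3,3]
    return o+r*(z-o[2])/r[2]
def proj(c,p):
    T=c["camera_from_world"];q=T[:3,:3]@np.asarray(p)+T[:3,3];u=q[:2]/q[2];u=u*(1+c["k1"]*(u@u))
    return u*[c["intrinsics"][0,0],c["intrinsics"][1,1]]+c["intrinsics"][:2,2]
def crop(c,x0,y0,w,h,s):
    return cv2.resize(c["image"][y0:y0+h,x0:x0+w,::-1],None,fx=s,fy=s,interpolation=cv2.INTER_CUBIC)
def rel(p,rz=None):
    "shift in tool axes to bring TCP to p; tool-down with tool y at world angle rz (deg)"
    s=env.sense();r=R.from_rotvec(s["ee_rot"]);print("shift",np.round(r.inv().apply(np.array(p)-s["ee_pos"])*1000,1),"mm  pos",np.round(s["ee_pos"],4))
    if rz is not None:
        a=np.radians(rz);y=np.array([np.cos(a),np.sin(a),0]);z=np.array([0,0,-1.])
        for sg in(1,-1):
            M=np.c_[np.cross(sg*y,z),sg*y,z];print("turn deg",np.round(np.degrees((r.inv()*R.from_matrix(M)).as_rotvec()),1))
E
python3 - <<'E'
from h import *
c=env.camera("top")
a=crop(c,190,160,80,80,7);b=crop(c,430,150,60,50,9)
a=cv2.copyMakeBorder(a,0,0,0,0,cv2.BORDER_CONSTANT)
cv2.imwrite("pics/a.png",cv2.resize(a,(560,560))[:,:]) 
cv2.imwrite("pics/b.png",b)
E
```

```text
(no output)
```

View pics/a.png

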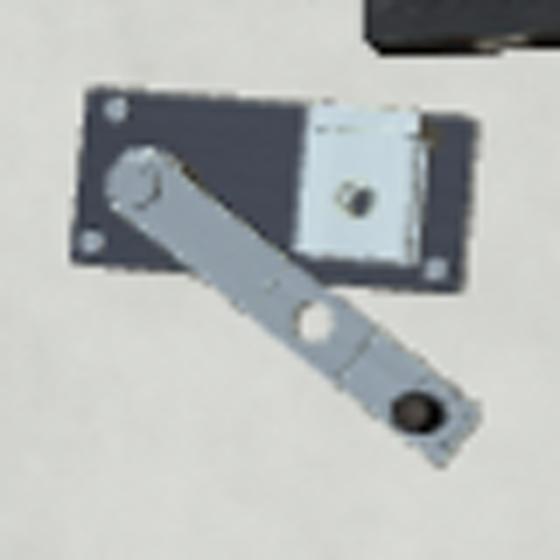

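View pics/b.png

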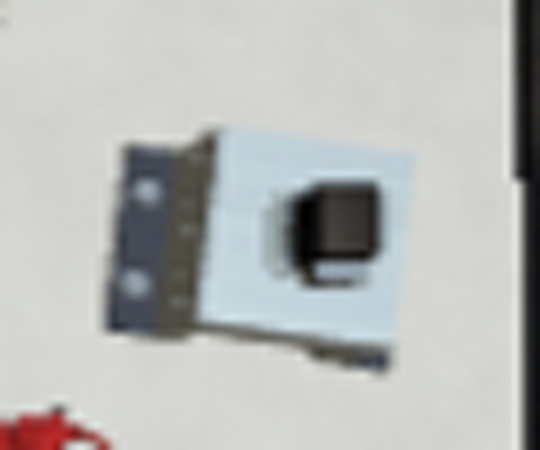

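The overview shows the stand at left with its hole mouth near px (240,188), the post near (249.7,218.6) and the pivot near (209.6,186.4). The bracket and pin are at right: handle top near (468.7,174.7), with the silver button on the image-down side, i.e. world -x.

```bash
python3 - <<'E'
from h import *
c=env.camera("top"); s=env.camera("scene")
A=lambda X,Y:((X+.5)/7+189.5,(Y+.5)/7+159.5)
B=lambda X,Y:((X+.5)/9+429.5,(Y+.5)/9+149.5)
r=lambda p:np.round(p,4)
print("base",[r(cast(c,A(*p),.010)[:2]) for p in((90,88),(478,118),(463,292),(72,265))])
print("fork hole",r(cast(c,A(353,198),.07)),"post",r(cast(c,A(418,411),.101)),"pivot60",r(cast(c,A(137,185),.065)),"armhole",r(cast(c,A(315,323),.059)))
f=[r(cast(c,A(*p),.07)[:2]) for p in((310,100),(420,112),(415,262),(297,252))];print("fork corners",f)
print("pin",r(cast(c,B(349,222),.097)))
k=[cast(c,B(*p),.055) for p in((217,128),(413,150),(398,345),(200,322))];print("park",r(np.mean(k,0)),[r(x[:2]) for x in k])
print("handle corners",[r(cast(c,B(*p),.097)[:2]) for p in((318,183),(382,183),(380,262),(314,262))])
# close gripper-neutral orientation info
rel((.4,.1,.3),0)
print([proj(s,p) for p in((.4936,.2286,.07),(.5285,-.3947,.097))])
E
```

```text
base [array([0.5985, 0.3817]), array([0.5882, 0.2186]), array([0.5154, 0.2229]), array([0.5241, 0.3865])]
fork hole [0.5481 0.2573 0.07  ] post [0.4634 0.2234 0.101 ] pivot60 [0.5525 0.3449 0.065 ] armhole [0.4989 0.2733 0.059 ]
fork corners [array([0.587 , 0.2757]), array([0.5828, 0.2317]), array([0.5231, 0.232 ]), array([0.5263, 0.2789])]
pin [ 0.5922 -0.3674  0.097 ]
park [ 0.5933 -0.368   0.055 ] [array([ 0.6269, -0.34  ]), array([ 0.621 , -0.4015]), array([ 0.5595, -0.3962]), array([ 0.5658, -0.3343])]
handle corners [array([ 0.6039, -0.3581]), array([ 0.6042, -0.3775]), array([ 0.5802, -0.3766]), array([ 0.5799, -0.3567])]
shift [ 407.8 -464.1  -68.7] mm  pos [ 0.2009 -0.4847  0.2307]
turn deg [ -0.1  -0.  -67.5]
turn deg [-1.000e-01  1.000e-01  1.125e+02]
[array([266.73744829, 196.88342628]), array([452.15069312, 244.31576907])]
```

apply_moves --series '[[[0.134,-0.15,0,0,0,-35,0.05],[0.134,-0.15,0,0,0,-35,0.05],[0.134,-0.15,0,0,0,-35,0.05],[0.134,-0.15,0,0,0,-35,0.05],[0.134,-0.15,0,0,0,-35,0.05]]]' --grip_force 30

```text
time_s: 0.67
ee_pos: [0.2676, -0.2927, 0.2312]
ee_rot: [-2.749, -1.519, -0.001]
contact_force: [0.6, -0.5, 0.6]
opening: 0.0501
finger_force: 0.0
```

apply_moves --series '[[[0.19,-0.056,0,0,0,-32.5,0.05],[0.19,-0.056,0,0,0,-32.5,0.05],[0.19,-0.056,0,0,0,-32.5,0.05],[0.19,-0.056,0,0,0,-32.5,0.05],[0.19,-0.056,0,0,0,-32.5,0.05]]]'

```text
time_s: 1.08
ee_pos: [0.3222, -0.1021, 0.2315]
ee_rot: [2.214, 2.228, 0.002]
contact_force: [1.3, -0.2, -0.0]
opening: 0.0503
finger_force: 0.0
```

apply_moves --series '[[[0.2,0,0,0,0,0,0.05],[0.2,0,0,0,0,0,0.05],[0.2,0,0,0,0,0,0.05],[0.2,0,0,0,0,0,0.05],[0.2,0,0,0,0,0,0.05]]]'

```text
time_s: 1.5
ee_pos: [0.3215, 0.0978, 0.2315]
ee_rot: [2.22, 2.223, 0.002]
contact_force: [-0.2, 0.1, 0.7]
opening: 0.0504
finger_force: 0.0
```

apply_moves --series '[[[0.125,0.141,0,0,0,0,0.05],[0.125,0.141,0,0,0,0,0.05],[0.125,0.141,0,0,0,0,0.05],[0.125,0.141,0,0,0,0,0.05],[0.125,0.141,0,0,0,0,0.05]]]'

```text
time_s: 1.92
ee_pos: [0.4654, 0.2232, 0.23]
ee_rot: [-2.219, -2.224, -0.001]
contact_force: [-0.6, -0.9, 0.5]
opening: 0.0498
finger_force: 0.0
```

```bash
python3 - <<'E'
from h import *
rel((.4634,.2234,.075),86)
s=env.camera("scene");cv2.imwrite("pics/s1.png",np.hstack([crop(s,220,150,100,100,4),crop(s,420,210,100,100,4)]))
E
```

```text
shift [ 1.00e-01 -2.10e+00  1.55e+02] mm  pos [0.4654 0.2232 0.23  ]
turn deg [  0.1  -0.  -85.9]
turn deg [-0.  -0.1 94.1]
```

View pics/s1.png

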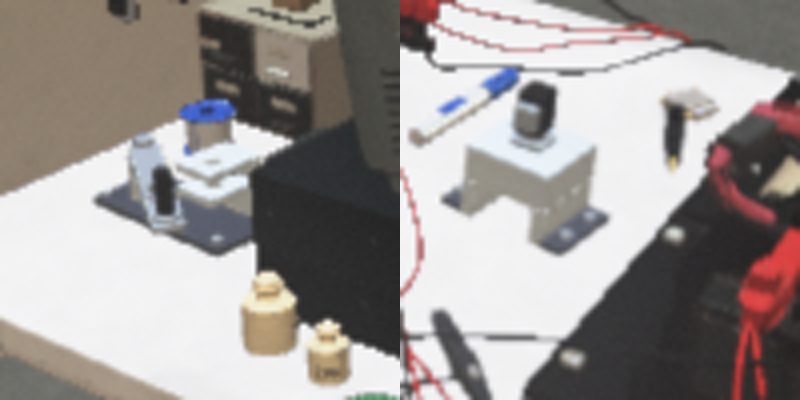

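The scene view shows the upright pin in its bracket with the button facing the robot (-x). The post, at about px (260,192), is clear to straddle.

apply_moves --series '[[[0,-0.002,0.04,0,0,0,0.05],[0,-0.002,0.08,0,0,0,0.05],[0,-0.002,0.115,0,0,0,0.05],[0,-0.002,0.14,0,0,0,0.05],[0,-0.002,0.155,0,0,0,0.05]]]'

```text
time_s: 2.38
ee_pos: [0.458, 0.2191, 0.0718]
ee_rot: [-2.219, -2.219, 0.01]
contact_force: [-0.1, 0.5, -0.7]
opening: 0.05
finger_force: 0.0
```

apply_moves --series '[[[0.002,0.017,0,0,0,0,0.05],[-0.003,0.027,0,0,0,0,0.05],[-0.009,0.036,0,0,0,0,0.05],[-0.013,0.046,0,0,0,0,0.05],[-0.017,0.056,0,0,0,0,0.05]]]'

```text
time_s: 2.8
ee_pos: [0.5187, 0.2024, 0.0775]
ee_rot: [2.221, 2.22, 0.002]
contact_force: [-0.6, -0.8, 0.0]
opening: 0.05
finger_force: 0.5
```

```bash
python3 - <<'E'
from h import *
print(env.sense()["contact_force"])
rel((.5614,.1973,.075))
E
```

```text
[-0.57645106 -0.84804219  0.01582002]
shift [-5.  42.7  2.6] mm  pos [0.5187 0.2024 0.0775]
```

apply_moves --series '[[[-0.002,0.01,0,0,0,0,0.05],[-0.003,0.02,0,0,0,0,0.05],[-0.004,0.028,0,0,0,0,0.05],[-0.005,0.034,0,0,0,0,0.05],[-0.005,0.036,0,0,0,0,0.05]]]'

```text
time_s: 3.22
ee_pos: [0.5548, 0.1981, 0.0769]
ee_rot: [2.221, 2.22, 0.002]
contact_force: [-1.3, 0.2, 0.4]
opening: 0.05
finger_force: 0.3
```

apply_moves --series '[[[0,0.001,0,0,0,0,0.05],[0,0.002,0,0,0,0,0.05],[0,0.003,0,0,0,0,0.05],[0,0.004,0,0,0,0,0.05],[0,0.004,0,0,0,0,0.05]]]'

```text
time_s: 3.63
ee_pos: [0.557, 0.1983, 0.0763]
ee_rot: [2.221, 2.222, 0.0]
contact_force: [-0.5, -0.3, 0.2]
opening: 0.0498
finger_force: 0.1
```

apply_moves --series '[[[0,0.001,0,0,0,0,0.05],[0,0.002,0,0,0,0,0.05],[0,0.003,0,0,0,0,0.05],[0,0.004,0,0,0,0,0.05],[0,0.004,0,0,0,0,0.05]]]'

```text
time_s: 4.05
ee_pos: [0.5609, 0.1982, 0.0762]
ee_rot: [-2.221, -2.221, 0.001]
contact_force: [-1.4, -0.5, 0.0]
opening: 0.0501
finger_force: 0.7
```

apply_moves --series '[[[0,0.001,0,0,0,0,0.05],[0,0.002,0,0,0,0,0.05],[0,0.002,0,0,0,0,0.05],[0,0.002,0,0,0,0,0.05],[0,0.002,0,0,0,0,0.05]]]'

```text
time_s: 4.47
ee_pos: [0.561, 0.1982, 0.076]
ee_rot: [-2.219, -2.22, 0.005]
contact_force: [-5.1, -1.2, 3.9]
opening: 0.0501
finger_force: 2.9
```

apply_moves --series '[[[0,-0.017,0,0,0,0,0.05],[0,-0.017,-0.04,0,0,0,0.05],[0,-0.017,-0.08,0,0,0,0.05],[0,-0.017,-0.12,0,0,0,0.06],[0,-0.017,-0.16,0,0,0,0.06]]]'

```text
time_s: 4.88
ee_pos: [0.5458, 0.1982, 0.2373]
ee_rot: [-2.221, -2.222, -0.0]
contact_force: [0.9, 0.4, 0.5]
opening: 0.0601
finger_force: 0.0
```

apply_moves --series '[[[0,-0.195,-0.01,0,0,0,0.06],[0,-0.195,-0.01,0,0,0,0.06],[0,-0.195,-0.01,0,0,0,0.06],[0,-0.195,-0.01,0,0,0,0.06],[0,-0.195,-0.01,0,0,0,0.06]]]'

```text
time_s: 5.3
ee_pos: [0.349, 0.1984, 0.2472]
ee_rot: [2.221, 2.222, 0.003]
contact_force: [-0.0, -0.3, 1.0]
opening: 0.06
finger_force: 0.0
```

apply_moves --series '[[[-0.2,-0.02,0,0,0,0,0.06],[-0.2,-0.02,0,0,0,0,0.06],[-0.2,-0.02,0,0,0,0,0.06],[-0.2,-0.02,0,0,0,0,0.06],[-0.2,-0.02,0,0,0,0,0.06]]]'

```text
time_s: 5.72
ee_pos: [0.3313, -0.0037, 0.247]
ee_rot: [2.218, 2.22, 0.003]
contact_force: [0.5, -0.5, 0.4]
opening: 0.0602
finger_force: 0.0
```

```bash
python3 - <<'E'
from h import *
rel((.5922,-.3674,.25),0)
c=env.camera("top");s=env.camera("scene")
np.savez("t2.npz",img=c["image"])
a=cv2.resize(crop(c,200,165,65,55,6),(400,330));b=cv2.resize(crop(c,445,155,45,40,8),(380,330))
d=crop(s,235,180,60,35,6);e=crop(s,440,220,60,35,6)
o=np.zeros((560,800,3),np.uint8);o[:330,:400]=a;o[:330,410:790]=b;o[340:550,:360]=d;o[340:550,410:770]=e
cv2.imwrite("pics/c2.png",o)
E
```

```text
shift [-363.9  260.6   -1.6] mm  pos [ 0.3313 -0.0037  0.247 ]
turn deg [0.2 0.1 0. ]
turn deg [-1.0e-01  3.0e-01 -1.8e+02]
```

View pics/c2.png

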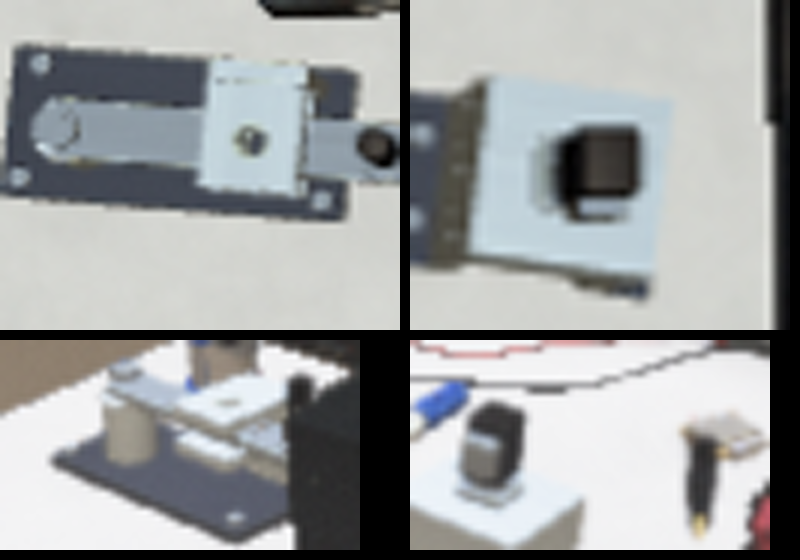

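The arm is home in the fork, with the hole at top px about (240,187.8) and scene px about (273.4,190). The pin is unchanged, button toward -x. I'll cross-check both views while approaching.

apply_moves --series '[[[-0.2,0,0,0,0,0,0.06],[-0.2,0,0,0,0,0,0.06],[-0.2,0,0,0,0,0,0.06],[-0.2,0,0,0,0,0,0.06],[-0.2,0,0,0,0,0,0.06]]]'

```text
time_s: 6.23
ee_pos: [0.3318, -0.2043, 0.2467]
ee_rot: [2.22, 2.219, 0.0]
contact_force: [0.2, 0.7, 0.1]
opening: 0.0602
finger_force: 0.0
```

apply_moves --series '[[[-0.16,0.07,0,0,0,0,0.06],[-0.16,0.07,0,0,0,0,0.06],[-0.16,0.07,0,0,0,0,0.06],[-0.16,0.07,0,0,0,0,0.06],[-0.16,0.07,0,0,0,0,0.06]]]'

```text
time_s: 6.65
ee_pos: [0.4037, -0.3669, 0.2427]
ee_rot: [-2.224, -2.219, 0.001]
contact_force: [0.8, 0.9, -1.3]
opening: 0.0601
finger_force: 0.0
```

apply_moves --series '[[[0,0.186,0.05,0,0,0,0.06],[0,0.186,0.05,0,0,0,0.06],[0,0.186,0.05,0,0,0,0.06],[0,0.186,0.05,0,0,0,0.06],[0,0.186,0.05,0,0,0,0.06]]]'

```text
time_s: 7.07
ee_pos: [0.5913, -0.3597, 0.1938]
ee_rot: [-2.218, -2.224, -0.002]
contact_force: [-0.2, -0.6, -0.1]
opening: 0.0603
finger_force: 0.0
```

```bash
python3 - <<'E'
from h import *
c=env.camera("top");s=env.camera("scene")
print("hole top",cast(c,(240.04,187.75),.07),"scene",cast(s,(273.4,190.1),.07))
print("pin scene",cast(s,(454.3,230.9),.097), "post",cast(c,(200+376.5/6.154-.5,165+147/6-.5),.101))
rel((.590,-.3674,.15))
# hole centroid: dark/odd pixels within fork plate
img=np.load("t2.npz")["img"].astype(int);g=img.sum(2);w=g[183:193,235:246];print(w)
E
```

```text
hole top [0.5484412  0.25723304 0.07      ] scene [0.54557639 0.24920528 0.07      ]
pin scene [ 0.59623431 -0.36955723  0.097     ] post [0.54290292 0.19477983 0.101     ]
shift [-8.6 -0.8 40.7] mm  pos [ 0.5908 -0.359   0.1907]
[[627 632 623 620 615 618 620 623 625 623 625]
 [630 633 622 618 617 619 621 621 627 624 624]
 [630 630 622 616 610 607 610 615 627 623 627]
 [631 632 618 576 424 382 453 556 626 626 626]
 [632 626 591 463 325 456 261 333 502 623 627]
 [632 625 575 387 291 325 222 288 479 620 628]
 [630 625 608 539 384 296 222 324 533 624 629]
 [628 624 618 575 461 366 280 460 609 624 629]
 [629 622 617 609 595 586 582 607 623 626 629]
 [631 622 615 615 615 616 615 620 625 626 628]]
```

apply_moves --series '[[[-0.009,0.0015,0.02,0,0,0,0.06],[-0.009,0.0015,0.06,0,0,0,0.06],[-0.009,0.0015,0.09,0,0,0,0.06],[-0.009,0.0015,0.09,0,0,0,0.06],[-0.009,0.0015,0.09,0,0,0,0.06]]]'

```text
time_s: 7.58
ee_pos: [0.5868, -0.3689, 0.104]
ee_rot: [-2.217, -2.218, 0.001]
contact_force: [0.3, -0.1, 0.5]
opening: 0.0598
finger_force: 0.0
```

```bash
python3 - <<'E'
from h import *
rel((.5922,-.368,.062),0)
s=env.camera("scene");c=env.camera("top")
print(proj(s,(.548,.257,.07)),proj(c,(.548,.257,.07)))
g=s["image"].astype(int).sum(2);print(g[186:195,266:282])
cv2.imwrite("pics/s3.png",np.hstack([crop(s,420,190,80,80,5),crop(c,430,140,80,80,5)]))
E
```

```text
shift [ 0.8  5.6 42. ] mm  pos [ 0.5868 -0.3689  0.104 ]
turn deg [-0.3 -0.2  0. ]
turn deg [   0.3   -0.4 -180. ]
[272.23727491 189.30424463] [240.11890274 187.90950002]
[[489 371 376 370 434 448 493 606 698 702 703 700 701 720 724 718]
 [433 376 409 453 583 625 697 712 721 722 719 720 718 721 723 717]
 [526 486 593 694 710 712 721 719 719 721 722 722 721 721 722 713]
 [669 697 708 719 718 710 704 683 686 713 722 722 722 722 716 699]
 [712 719 719 717 699 628 562 550 579 684 721 722 718 703 618 502]
 [677 707 709 713 715 702 667 674 701 710 716 705 619 514 448 408]
 [497 526 583 679 711 719 713 708 700 631 604 512 457 417 404 409]
 [408 429 454 509 595 678 699 612 510 457 454 440 468 463 433 420]
 [411 404 414 427 460 499 504 453 426 434 492 533 486 488 550 529]]
```

View pics/s3.png

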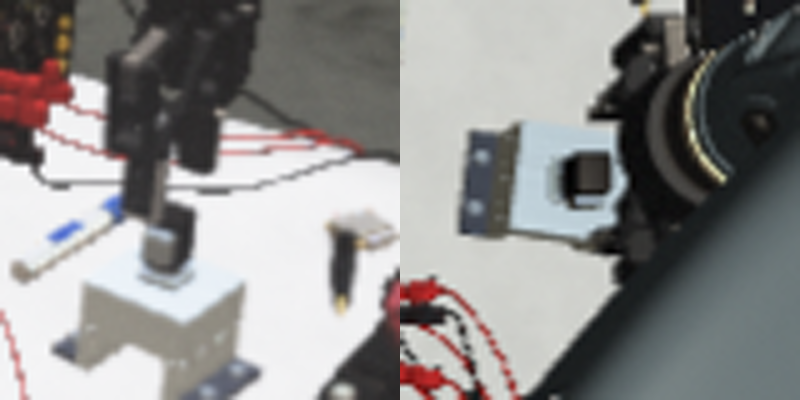

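```bash
python3 - <<'E'
from h import *
s=env.camera("scene");c=env.camera("top");e=env.sense();print(e["ee_pos"],e["q"],e["joint_vel"])
x,y,z=e["ee_pos"]
for d in(-.03,0,.03): print(d,(proj(s,(x+d,y,z+.004))-[420,190])*5,(proj(c,(x+d,y,z+.004))-[430,140])*5+[400,0])
print((proj(s,(.5922,-.3674,.097))-[420,190])*5)
E
```

```text
[ 0.59053584 -0.37218305  0.11103407] [-6.58345172e-01  5.04929548e-01  4.12667733e-01  1.47121469e+00
 -1.25549486e-05  9.12380319e-01] [-0.0015853   0.00163578  0.0011045  -0.00300694  0.00095861 -0.00032933]
-0.03 [150.00955206 202.28642005] [612.27256667 225.7776456 ]
0 [175.02951624 180.01040321] [611.73495772 169.95672787]
0.03 [199.21559193 158.48541471] [611.17547703 114.35736511]
[164.36450016 206.28088185]
```

apply_moves --series '[[[0,0,0,0,0,0,0.06],[0,0,0,0,0,0,0.06],[0,0,0,0,0,0,0.06],[0,0,0,0,0,0,0.06],[0,0,0,0,0,0,0.06]]]'

```text
time_s: 8.2
ee_pos: [0.5887, -0.3709, 0.1065]
ee_rot: [2.221, 2.221, 0.0]
contact_force: [0.5, 0.2, -0.2]
opening: 0.0602
finger_force: 0.0
```

```bash
python3 - <<'E'
from h import *
rel((.5922,-.368,.062),0)
env.camera("top"); rel((.5922,-.368,.062),0); env.camera("top"); rel((.5922,-.368,.062),0)
E
```

```text
shift [ 2.9  3.5 44.5] mm  pos [ 0.5887 -0.3709  0.1065]
turn deg [0. 0. 0.]
turn deg [  -0.    0. -180.]
shift [ 2.8  3.5 44.3] mm  pos [ 0.5887 -0.3708  0.1063]
turn deg [-0. -0.  0.]
turn deg [   0.   -0. -180.]
shift [ 2.8  3.6 44.2] mm  pos [ 0.5886 -0.3708  0.1062]
turn deg [-0. -0.  0.]
turn deg [   0.   -0. -180.]
```

Settled readings are steady now; correct and go down in smooth steps.

apply_moves --series '[[[0.003,0.0035,0.01,0,0,0,0.06],[0.003,0.0035,0.022,0,0,0,0.06],[0.003,0.0035,0.034,0,0,0,0.06],[0.003,0.0035,0.042,0,0,0,0.06],[0.003,0.0035,0.044,0,0,0,0.06]]]'

```text
time_s: 8.72
ee_pos: [0.5903, -0.3663, 0.058]
ee_rot: [-2.217, -2.217, 0.001]
contact_force: [-0.3, 0.9, -0.3]
opening: 0.0599
finger_force: 0.0
```

apply_moves --series '[[[0,0,0,0,0,0,0.045],[0,0,0,0,0,0,0.04],[0,0,0,0,0,0,0.038],[0,0,0,0,0,0,0.036],[0,0,0,0,0,0,0.036]]]' --grip_force 20

```text
time_s: 9.13
ee_pos: [0.5927, -0.3682, 0.0634]
ee_rot: [2.22, 2.22, 0.0]
contact_force: [0.7, 1.1, -0.1]
opening: 0.0362
finger_force: 0.0
```

apply_moves --series '[[[0,0,0,0,0,0,0.035],[0,0,0,0,0,0,0.034],[0,0,0,0,0,0,0.033],[0,0,0,0,0,0,0.032],[0,0,0,0,0,0,0.032]]]'

```text
time_s: 9.55
ee_pos: [0.5918, -0.368, 0.0625]
ee_rot: [-2.222, -2.221, 0.001]
contact_force: [-2.6, -0.6, 1.0]
opening: 0.032
finger_force: 0.9
```

apply_moves --series '[[[0,0.0012,0,0,0,0,0.032],[0,0.0012,0,0,0,0,0.031],[0,0.0012,0,0,0,0,0.03],[0,0.0012,0,0,0,0,0.029],[0,0.0012,0,0,0,0,0.029]]]'

```text
time_s: 9.97
ee_pos: [0.5927, -0.368, 0.0625]
ee_rot: [-2.221, -2.221, 0.002]
contact_force: [-4.8, -0.8, 3.2]
opening: 0.029
finger_force: 2.6
```

apply_moves --series '[[[0,0,0,0,0,0,0.027],[0,0,0,0,0,0,0.025],[0,0,0,0,0,0,0.022],[0,0,0,0,0,0,0.022],[0,0,0,0,0,0,0.022]]]' --grip_force 25

```text
time_s: 10.38
ee_pos: [0.5941, -0.368, 0.0629]
ee_rot: [2.22, 2.221, 0.001]
contact_force: [-1.7, -2.2, 4.2]
opening: 0.0246
finger_force: 25.8
```

apply_moves --series '[[[0,0,-0.001,0,0,0,0.022],[0,0,-0.003,0,0,0,0.022],[0,0,-0.005,0,0,0,0.022],[0,0,-0.008,0,0,0,0.022],[0,0,-0.012,0,0,0,0.022]]]'

```text
time_s: 10.8
ee_pos: [0.593, -0.3672, 0.0732]
ee_rot: [-2.22, -2.22, -0.0]
contact_force: [-0.0, -0.0, -1.5]
opening: 0.0247
finger_force: 24.7
```

apply_moves --series '[[[0,0,-0.006,0,0,0,0.022],[0,0,-0.014,0,0,0,0.022],[0,0,-0.022,0,0,0,0.022],[0,0,-0.03,0,0,0,0.022],[0,0,-0.034,0,0,0,0.022]]]'

```text
time_s: 11.22
ee_pos: [0.5943, -0.3683, 0.1109]
ee_rot: [2.219, 2.219, 0.001]
contact_force: [0.3, -0.3, -0.1]
opening: 0.0245
finger_force: 24.8
```

apply_moves --series '[[[0,0,-0.025,0,0,0,0.022],[0,0,-0.06,0,0,0,0.022],[0,0,-0.095,0,0,0,0.022],[0,0,-0.125,0,0,0,0.022],[0,0,-0.14,0,0,0,0.022]]]'

```text
time_s: 11.63
ee_pos: [0.5944, -0.3684, 0.2549]
ee_rot: [2.215, 2.216, 0.002]
contact_force: [0.3, -0.0, -0.7]
opening: 0.0244
finger_force: 24.9
```

apply_moves --series '[[[0,-0.03,0,0,0,0,0.022],[0,-0.07,0,0,0,0,0.022],[0,-0.11,0,0,0,0,0.022],[0,-0.15,0,0,0,0,0.022],[0,-0.19,0,0,0,0,0.022]]]'

```text
time_s: 12.05
ee_pos: [0.4019, -0.3675, 0.2489]
ee_rot: [2.22, 2.222, -0.0]
contact_force: [-0.7, -0.9, -0.5]
opening: 0.0248
finger_force: 24.9
```

apply_moves --series '[[[0.03,-0.015,0,0,0,0,0.022],[0.06,-0.03,0,0,0,0,0.022],[0.095,-0.045,0,0,0,0,0.022],[0.13,-0.06,0,0,0,0,0.022],[0.165,-0.07,0,0,0,0,0.022]]]'

```text
time_s: 12.47
ee_pos: [0.332, -0.2014, 0.249]
ee_rot: [2.222, 2.219, 0.0]
contact_force: [1.1, -0.4, -1.2]
opening: 0.025
finger_force: 25.0
```

apply_moves --series '[[[0.035,0,0,0,0,0,0.022],[0.075,0,0,0,0,0,0.022],[0.115,0,0,0,0,0,0.022],[0.155,0,0,0,0,0,0.022],[0.195,0,0,0,0,0,0.022]]]'

```text
time_s: 12.88
ee_pos: [0.333, -0.0062, 0.2493]
ee_rot: [2.221, 2.219, 0.003]
contact_force: [1.2, -0.1, -1.6]
opening: 0.0245
finger_force: 25.0
```

apply_moves --series '[[[0.035,0,0,0,0,0,0.022],[0.075,0,0,0,0,0,0.022],[0.115,0,0,0,0,0,0.022],[0.155,0,0,0,0,0,0.022],[0.195,0,0,0,0,0,0.022]]]'

```text
time_s: 13.3
ee_pos: [0.3329, 0.1894, 0.2495]
ee_rot: [2.22, 2.221, 0.004]
contact_force: [1.4, -1.3, -1.4]
opening: 0.0245
finger_force: 25.0
```

apply_moves --series '[[[0.02,0.03,0,0,0,0,0.022],[0.04,0.07,0,0,0,0,0.022],[0.06,0.11,0,0,0,0,0.022],[0.065,0.15,0,0,0,0,0.022],[0.065,0.175,0,0,0,0,0.022]]]'

```text
time_s: 13.72
ee_pos: [0.5109, 0.2542, 0.2481]
ee_rot: [2.218, 2.224, 0.003]
contact_force: [-0.0, 0.4, -1.0]
opening: 0.0247
finger_force: 25.2
```

```bash
python3 - <<'E'
from h import *
env.camera("top");rel((.547,.257,.14),0);print(env.sense()["opening"])
E
```

```text
shift [  4.2  31.  105.4] mm  pos [0.5157 0.2529 0.2453]
turn deg [ 0.2  0.  -0. ]
turn deg [ 1.0e-01 -3.0e-01  1.8e+02]
0.024731813656345546
```

apply_moves --series '[[[0.003,0.015,0.02,0,0,0,0.022],[0.003,0.033,0.04,0,0,0,0.022],[0.003,0.033,0.065,0,0,0,0.022],[0.003,0.033,0.085,0,0,0,0.022],[0.003,0.033,0.095,0,0,0,0.022]]]'

```text
time_s: 14.18
ee_pos: [0.5398, 0.2546, 0.1501]
ee_rot: [-2.22, -2.219, 0.007]
contact_force: [-1.2, -0.9, -1.4]
opening: 0.0249
finger_force: 25.3
```

apply_moves --series '[[[0,0,0,0,0,0,0.022],[0,0,0,0,0,0,0.022],[0,0,0,0,0,0,0.022],[0,0,0,0,0,0,0.022],[0,0,0,0,0,0,0.022]]]'

```text
time_s: 14.6
ee_pos: [0.5423, 0.2556, 0.1555]
ee_rot: [2.22, 2.221, 0.005]
contact_force: [-0.6, -0.8, -1.4]
opening: 0.0248
finger_force: 25.3
```

```bash
python3 - <<'E'
from h import *
s=env.camera("scene");c=env.camera("top");rel((.5475,.257,.14))
x,y,z=env.sense()["ee_pos"]
cv2.imwrite("pics/s4.png",np.hstack([crop(s,240,140,50,70,8),crop(c,215,160,50,70,8)]))
f=lambda p:(proj(s,p)-[240,140]+.5)*8
print("tip",f((x+.00075,y,z-.0555)),"shoulder",f((x+.00075,y,z-.0075)),"hole",f((.548,.257,.07)))
E
```

```text
shift [ 1.5  5.5 14.8] mm  pos [0.5419 0.2555 0.1547]
tip [250.85867139 339.19016582] shoulder [242.93130376 231.39633576] hole [261.89819928 398.43395703]
```

View pics/s4.png

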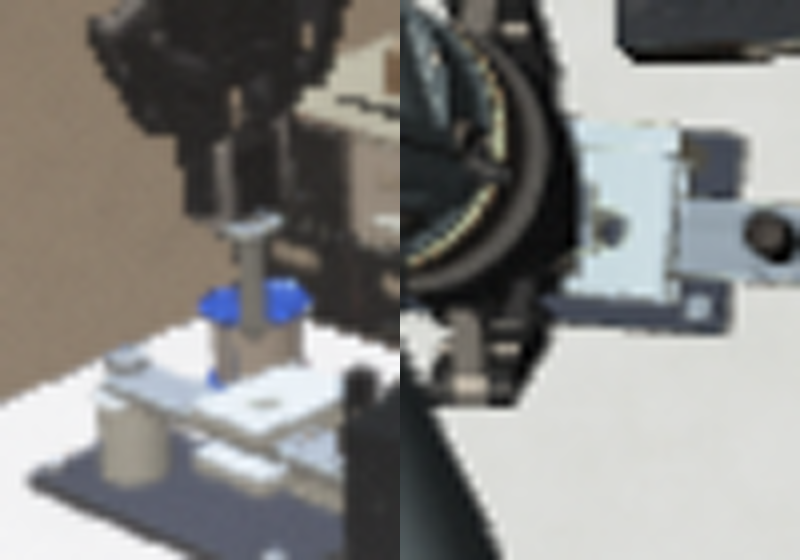

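apply_moves --series '[[[0.0015,0.0065,0.008,0,0,0,0.022],[0.0015,0.0065,0.015,0,0,0,0.022],[0.0015,0.0065,0.02,0,0,0,0.022],[0.0015,0.0065,0.022,0,0,0,0.022],[0.0015,0.0065,0.022,0,0,0,0.022]]]'

```text
time_s: 15.12
ee_pos: [0.5468, 0.2564, 0.1295]
ee_rot: [-2.22, -2.221, 0.005]
contact_force: [0.1, 0.0, -1.0]
opening: 0.0248
finger_force: 25.3
```

apply_moves --series '[[[0,0,0,0,0,0,0.022],[0,0,0,0,0,0,0.022],[0,0,0,0,0,0,0.022],[0,0,0,0,0,0,0.022],[0,0,0,0,0,0,0.022]]]'

```text
time_s: 15.53
ee_pos: [0.548, 0.2568, 0.1317]
ee_rot: [2.221, 2.221, 0.001]
contact_force: [0.4, -0.1, -1.1]
opening: 0.0249
finger_force: 25.3
```

```bash
python3 - <<'E'
from h import *
s=env.camera("scene");rel((.5485,.257,.1255))
x,y,z=env.sense()["ee_pos"]
g=s["image"].astype(int).sum(2);print(g[172:194,262:284])
for dz in(-.03,-.0555):print("pred",proj(s,(x+.00075,y,z+dz)))
E
```

```text
shift [0.2 0.5 6.2] mm  pos [0.548  0.2568 0.1317]
[[371 365 327 201 148 130 178 311 278 148 129 160 196 269 293 329 338 281
  156 134 137 141]
 [376 372 366 336 252 182 235 319 297 223 252 348 365 501 409 252 230 227
  144 129 135 140]
 [377 375 379 369 339 285 330 348 416 439 442 450 500 422 346 182 150 158
  135 136 133 144]
 [378 381 375 370 363 360 333 354 394 470 511 398 355 370 473 235 149 136
  140 136 134 139]
 [375 377 379 354 318 381 374 361 315 335 364 299 310 367 404 330 194 144
  141 136 143 142]
 [373 378 376 340 352 376 373 354 263 323 339 311 308 367 368 355 314 189
  140 138 138 139]
 [372 377 392 397 373 377 372 360 310 333 341 325 318 356 339 349 379 188
  144 137 132 141]
 [373 391 424 382 356 378 353 354 358 345 345 325 325 372 308 316 327 181
  148 147 140 139]
 [446 518 689 678 457 326 288 337 360 344 341 327 307 324 323 389 641 404
  311 281 178 141]
 [701 706 721 707 541 378 361 393 405 382 354 334 314 348 332 417 703 700
  691 671 407 310]
 [721 724 723 709 551 394 377 404 409 362 348 329 318 355 338 428 711 724
  724 722 701 694]
 [724 724 721 709 567 390 
[... 363 characters left out ...]
 433 375 413 455 582 565 369 343 483 709 722 719 720 719
  722 717 595 241]
 [589 586 598 591 522 483 593 694 710 694 550 486 622 712 722 721 723 723
  721 711 578 222]
 [591 586 610 658 669 699 709 718 718 706 683 646 666 711 721 722 722 723
  716 698 507 197]
 [581 573 636 702 714 719 719 718 700 626 556 546 578 684 721 722 716 702
  617 504 356 162]
 [495 531 509 590 675 705 712 715 715 702 667 675 704 710 714 705 619 513
  446 405 361 185]
 [390 404 433 455 489 529 586 675 710 716 715 709 700 634 604 514 456 413
  402 410 378 191]
 [441 478 451 407 406 425 456 510 595 681 699 612 511 454 450 438 466 463
  428 421 261 152]]
pred [271.8068684  180.56669646]
pred [272.31356071 187.57039417]
```

apply_moves --series '[[[0,0.0003,0.004,0,0,0,0.022],[0,0.0003,0.008,0,0,0,0.022],[0,0.0003,0.012,0,0,0,0.022],[0,0.0003,0.016,0,0,0,0.022],[0,0.0003,0.016,0,0,0,0.022]]]'

```text
time_s: 16.0
ee_pos: [0.5472, 0.2564, 0.1136]
ee_rot: [-2.22, -2.221, 0.004]
contact_force: [0.6, -0.4, -2.2]
opening: 0.0247
finger_force: 25.3
```

apply_moves --series '[[[0,0,0.002,0,0,0,0.022],[0,0,0.004,0,0,0,0.022],[0,0,0.004,0,0,0,0.022],[0,0,0.004,0,0,0,0.022],[0,0,0.004,0,0,0,0.022]]]'

```text
time_s: 16.42
ee_pos: [0.5478, 0.2567, 0.1111]
ee_rot: [-2.221, -2.221, 0.001]
contact_force: [-0.9, 0.4, -1.9]
opening: 0.0248
finger_force: 25.3
```

apply_moves --series '[[[0,0,0.003,0,0,0,0.022],[0,0,0.006,0,0,0,0.022],[0,0,0.009,0,0,0,0.022],[0,0,0.012,0,0,0,0.022],[0,0,0.012,0,0,0,0.022]]]'

```text
time_s: 16.83
ee_pos: [0.5479, 0.2566, 0.0983]
ee_rot: [-2.221, -2.221, 0.001]
contact_force: [-1.8, -0.1, -1.5]
opening: 0.025
finger_force: 25.3
```

apply_moves --series '[[[0,0,0.003,0,0,0,0.022],[0,0,0.006,0,0,0,0.022],[0,0,0.009,0,0,0,0.022],[0,0,0.012,0,0,0,0.022],[0,0,0.012,0,0,0,0.022]]]'

```text
time_s: 17.25
ee_pos: [0.5479, 0.2566, 0.0863]
ee_rot: [-2.221, -2.221, 0.001]
contact_force: [-1.1, 0.6, -2.3]
opening: 0.0247
finger_force: 25.4
```

apply_moves --series '[[[0,0,0.002,0,0,0,0.022],[0,0,0.004,0,0,0,0.022],[0,0,0.006,0,0,0,0.022],[0,0,0.007,0,0,0,0.022],[0,0,0.007,0,0,0,0.022]]]'

```text
time_s: 17.67
ee_pos: [0.5479, 0.2567, 0.0799]
ee_rot: [-2.221, -2.221, 0.001]
contact_force: [-2.5, 0.4, -0.3]
opening: 0.0248
finger_force: 25.6
```

apply_moves --series '[[[0,0,0.0005,0,0,0,0.022],[0,0,0.001,0,0,0,0.022],[0,0,0.0015,0,0,0,0.022],[0,0,0.002,0,0,0,0.022],[0,0,0.002,0,0,0,0.022]]]'

```text
time_s: 18.08
ee_pos: [0.548, 0.2567, 0.0783]
ee_rot: [-2.221, -2.221, 0.0]
contact_force: [-4.2, 0.8, 1.4]
opening: 0.0246
finger_force: 25.8
```

apply_moves --series '[[[0,-0.0005,0.0005,0,0,0,0.022],[0,-0.0005,0.001,0,0,0,0.022],[0,-0.0005,0.001,0,0,0,0.022],[0,-0.0005,0.001,0,0,0,0.022],[0,-0.0005,0.001,0,0,0,0.022]]]'

```text
time_s: 18.5
ee_pos: [0.5479, 0.2568, 0.0779]
ee_rot: [2.221, 2.221, 0.001]
contact_force: [-3.9, 0.7, 6.1]
opening: 0.0246
finger_force: 26.6
```

apply_moves --series '[[[0,0,0.0005,0,0,0,0.022],[0,0,0.001,0,0,0,0.022],[0,0,0.001,0,0,0,0.022],[0,0,0.001,0,0,0,0.022],[0,0,0.001,0,0,0,0.022]]]'

```text
time_s: 18.92
ee_pos: [0.548, 0.2567, 0.0779]
ee_rot: [2.221, 2.221, 0.002]
contact_force: [-4.7, -0.6, 8.5]
opening: 0.0246
finger_force: 27.2
```

Firm seat at z≈0.078. Release.

apply_moves --series '[[[0,0,0,0,0,0,0.028],[0,0,0,0,0,0,0.034],[0,0,0,0,0,0,0.045],[0,0,0,0,0,0,0.06],[0,0,0,0,0,0,0.06]]]'

```text
time_s: 19.33
ee_pos: [0.5487, 0.2566, 0.0761]
ee_rot: [2.221, 2.22, 0.002]
contact_force: [-0.5, -0.5, 0.2]
opening: 0.06
finger_force: 0.0
```

apply_moves --series '[[[0,0,0,0,0,0,0.06],[0,0,-0.01,0,0,0,0.06],[0,0,-0.03,0,0,0,0.06],[0,0,-0.06,0,0,0,0.06],[0,0,-0.085,0,0,0,0.06]]]'

```text
time_s: 19.75
ee_pos: [0.5476, 0.2566, 0.1628]
ee_rot: [2.221, 2.221, -0.0]
contact_force: [0.7, 0.7, 0.4]
opening: 0.0601
finger_force: 0.0
```

```bash
python3 - <<'E'
from h import *
s=env.camera("scene");c=env.camera("top");rel((.5485,.2568,.0779),90)
cv2.imwrite("pics/s5.png",np.hstack([crop(s,240,150,50,70,8),crop(c,215,160,50,70,8)]))
E
```

```text
shift [-1.3 -3.7 90.6] mm  pos [0.5512 0.2578 0.1685]
turn deg [  0.7   0.3 -90. ]
turn deg [ 0.3 -0.7 90. ]
```

View pics/s5.png

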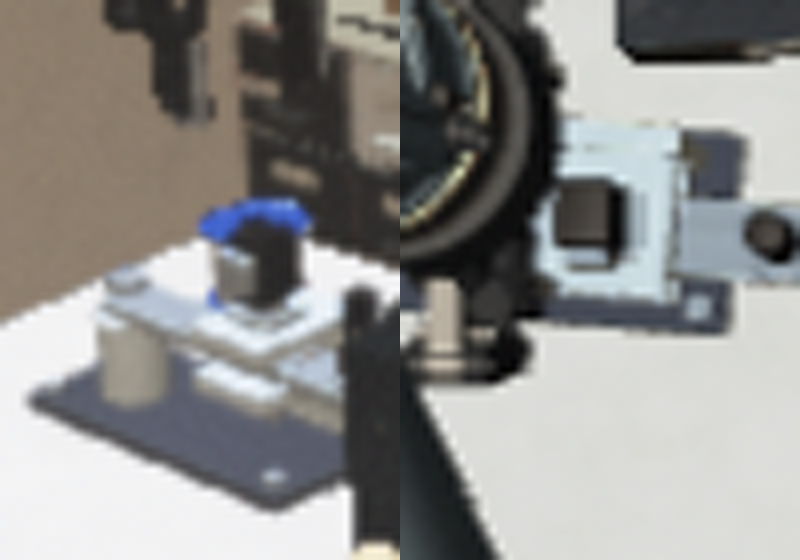

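The pin is seated in the fork with its button out, fingers clear. Turn the gripper 90° for the pull test.

apply_moves --series '[[[0,0,0,0,0,-6,0.045],[0,0,0,0,0,-12,0.045],[0,0,0,0,0,-18,0.045],[0,0,0,0,0,-24,0.045],[0,0,0,0,0,-30,0.045]]]'

```text
time_s: 20.27
ee_pos: [0.5477, 0.2566, 0.1613]
ee_rot: [1.564, 2.725, -0.0]
contact_force: [0.6, 0.2, 0.4]
opening: 0.0449
finger_force: 0.0
```

apply_moves --series '[[[0,0,0,0,0,-6,0.045],[0,0,0,0,0,-12,0.045],[0,0,0,0,0,-18,0.045],[0,0,0,0,0,-24,0.045],[0,0,0,0,0,-30,0.045]]]'

```text
time_s: 20.68
ee_pos: [0.5477, 0.2566, 0.1613]
ee_rot: [0.805, 3.036, -0.0]
contact_force: [-0.1, 0.1, -0.3]
opening: 0.0451
finger_force: 0.0
```

apply_moves --series '[[[0,0,0,0,0,-6,0.045],[0,0,0,0,0,-12,0.045],[0,0,0,0,0,-18,0.045],[0,0,0,0,0,-24,0.045],[0,0,0,0,0,-30,0.045]]]'

```text
time_s: 21.1
ee_pos: [0.5477, 0.2566, 0.1612]
ee_rot: [-0.008, 3.142, -0.0]
contact_force: [0.6, -0.0, 0.3]
opening: 0.0451
finger_force: 0.0
```

apply_moves --series '[[[0,0,0,0,0,0,0.045],[0,0,0,0,0,0,0.045],[0,0,0,0,0,0,0.045],[0,0,0,0,0,0,0.045],[0,0,0,0,0,0,0.045]]]'

```text
time_s: 21.52
ee_pos: [0.5476, 0.2567, 0.1613]
ee_rot: [-0.001, -3.142, 0.0]
contact_force: [0.3, -0.1, -0.5]
opening: 0.0453
finger_force: 0.0
```

```bash
python3 - <<'E'
from h import *
c=env.camera("top");rel((.549,.2567,.082),90)
g=c["image"].astype(int).sum(2);print(g[178:197,232:250])
print(proj(c,(.549,.2567,.112)))
E
```

```text
shift [-1.4 -0.  79.3] mm  pos [0.5476 0.2567 0.1613]
turn deg [-0. -0. -0.]
turn deg [ -0.   0. 180.]
[[ 68  50  34  44  47 118 295 441 461 466 462 460 520 438 398 316 362 449]
 [ 66  39  46  48  49 130 320 478 487 486 483 479 488 477 463 416 448 557]
 [ 54  48  44  46  50 131 336 501 486 484 484 484 479 484 473 433 460 582]
 [ 44  37  41  53  51 109 278 445 484 483 483 484 482 480 486 458 449 584]
 [ 41  43  50  47  51  80 131 188 204 226 216 206 233 296 286 268 347 449]
 [ 41  47  50  48  67  84  89  83 103 164 161 153 297 465 244 155 230 296]
 [ 48  43  53  43  49  65  76 105 161 167 169 157 296 453 212 161 209 272]
 [ 41  52  78  98 123 128  84  89 118 127 122 121 274 419 204 110 161 217]
 [ 44  48  67  89  88  93  82  84  82  85  82  67 108 161  88  60  82 114]
 [ 49  58  78  81  79  77  81  75  81  80  76 187 291 181 172 155  74 161]
 [ 96 167  78  65  67  90 131 125 113 130 180 310 495 518 596 509 431 320]
 [430 559 220 170 184 196 212 221 196  56  94 306 508 543 647 618 487 387]
 [543 595 307 112 116 117 114 119 104  26  76 306 511 544 650 626 487 392]
 [558 641 612 537 465 462 465 442 312  85 194 413 570 640 650 628 476 344]
 [594 646 637 573 488 487 487 484 420 167 323 488 553 648 650 608 425 416]
 [510 646 639 562 374 310 316 328 314 295 543 633 640 649 651 602 422 422]
 [496 646 648 642 619 613 611 610 616 616 634 643 647 649 647 587 329 296]
 [559 648 648 648 640 638 635 633 637 636 641 645 648 649 648 595 457 468]
 [295 362 495 542 476 497 557 556 577 618 558 583 648 649 648 594 471 486]]
[237.01517171 185.99274431]
```

apply_moves --series '[[[-0.0015,0,0.02,0,0,0,0.045],[-0.0015,0,0.045,0,0,0,0.045],[-0.0015,0,0.065,0,0,0,0.045],[-0.0015,0,0.073,0,0,0,0.045],[-0.0015,0,0.077,0,0,0,0.045]]]'

```text
time_s: 21.98
ee_pos: [0.5476, 0.2562, 0.082]
ee_rot: [-0.0, -3.138, 0.002]
contact_force: [-0.7, 0.4, 0.1]
opening: 0.0447
finger_force: 0.0
```

apply_moves --series '[[[0,0,0,0,0,0,0.04],[0,0,0,0,0,0,0.034],[0,0,0,0,0,0,0.028],[0,0,0,0,0,0,0.024],[0,0,0,0,0,0,0.024]]]'

```text
time_s: 22.4
ee_pos: [0.5501, 0.257, 0.0858]
ee_rot: [-0.0, 3.139, 0.001]
contact_force: [0.9, 0.3, 0.9]
opening: 0.0237
finger_force: 0.0
```

apply_moves --series '[[[0,0,0,0,0,0,0.023],[0,0,0,0,0,0,0.022],[0,0,0,0,0,0,0.021],[0,0,0,0,0,0,0.019],[0,0,0,0,0,0,0.017]]]' --grip_force 20

```text
time_s: 22.82
ee_pos: [0.5495, 0.2561, 0.0849]
ee_rot: [0.001, 3.141, -0.002]
contact_force: [0.8, -3.4, 3.8]
opening: 0.0201
finger_force: 20.0
```

apply_moves --series '[[[0,0,-0.0005,0,0,0,0.017],[0,0,-0.001,0,0,0,0.017],[0,0,-0.0015,0,0,0,0.017],[0,0,-0.002,0,0,0,0.017],[0,0,-0.002,0,0,0,0.017]]]'

```text
time_s: 23.23
ee_pos: [0.5485, 0.2565, 0.0854]
ee_rot: [0.0, -3.14, 0.001]
contact_force: [1.0, -2.4, -2.7]
opening: 0.0194
finger_force: 19.6
```

apply_moves --series '[[[0,0,-0.0005,0,0,0,0.017],[0,0,-0.001,0,0,0,0.017],[0,0,-0.001,0,0,0,0.017],[0,0,-0.001,0,0,0,0.017],[0,0,-0.001,0,0,0,0.017]]]'

```text
time_s: 23.65
ee_pos: [0.5485, 0.2566, 0.0869]
ee_rot: [0.0, -3.14, 0.001]
contact_force: [-1.3, -2.5, -3.3]
opening: 0.0198
finger_force: 19.6
```

apply_moves --series '[[[0,0,-0.0005,0,0,0,0.017],[0,0,-0.001,0,0,0,0.017],[0,0,-0.001,0,0,0,0.017],[0,0,-0.001,0,0,0,0.017],[0,0,-0.001,0,0,0,0.017]]]'

```text
time_s: 24.07
ee_pos: [0.5488, 0.2566, 0.0879]
ee_rot: [0.0, -3.141, 0.001]
contact_force: [-1.6, -2.5, -4.2]
opening: 0.0196
finger_force: 20.0
```

apply_moves --series '[[[0,0,-0.0005,0,0,0,0.017],[0,0,-0.001,0,0,0,0.017],[0,0,-0.001,0,0,0,0.017],[0,0,-0.001,0,0,0,0.017],[0,0,-0.001,0,0,0,0.017]]]'

```text
time_s: 24.48
ee_pos: [0.5486, 0.2566, 0.0882]
ee_rot: [0.0, -3.14, 0.001]
contact_force: [0.1, -1.1, -11.1]
opening: 0.0199
finger_force: 19.9
```

The ball holds with about 10 N. Hold briefly, lower and release.

apply_moves --series '[[[0,0,0,0,0,0,0.017],[0,0,0,0,0,0,0.017],[0,0,0,0,0,0,0.017],[0,0,0,0,0,0,0.017],[0,0,0,0,0,0,0.017]]]'

```text
time_s: 24.9
ee_pos: [0.5485, 0.2566, 0.0884]
ee_rot: [0.0, -3.14, 0.001]
contact_force: [0.5, -1.5, -15.2]
opening: 0.0196
finger_force: 20.0
```

apply_moves --series '[[[0,0,0.001,0,0,0,0.017],[0,0,0.002,0,0,0,0.017],[0,0,0.003,0,0,0,0.017],[0,0,0.0035,0,0,0,0.017],[0,0,0.0035,0,0,0,0.017]]]'

```text
time_s: 25.32
ee_pos: [0.5491, 0.2566, 0.0879]
ee_rot: [-0.0, 3.141, 0.0]
contact_force: [-3.9, -3.5, -2.9]
opening: 0.0195
finger_force: 21.5
```

apply_moves --series '[[[0,0,0,0,0,0,0.022],[0,0,0,0,0,0,0.028],[0,0,0,0,0,0,0.036],[0,0,0,0,0,0,0.045],[0,0,0,0,0,0,0.045]]]'

```text
time_s: 25.73
ee_pos: [0.5503, 0.2574, 0.0873]
ee_rot: [-0.0, 3.139, 0.003]
contact_force: [-0.7, -0.2, -0.7]
opening: 0.045
finger_force: 0.0
```

apply_moves --series '[[[0,0,-0.01,0,0,0,0.045],[0,0,-0.04,0,0,0,0.045],[0,0,-0.08,0,0,0,0.045],[0,0,-0.12,0,0,0,0.045],[0,0,-0.15,0,0,0,0.045]]]'

```text
time_s: 26.15
ee_pos: [0.5497, 0.257, 0.2404]
ee_rot: [-0.0, 3.137, 0.003]
contact_force: [1.5, 0.8, 0.7]
opening: 0.0452
finger_force: 0.0
```

apply_moves --series '[[[0.04,0,0,0,0,0,0.045],[0.08,0,0,0,0,0,0.045],[0.12,0,0,0,0,0,0.045],[0.14,0,0,0,0,0,0.045],[0.14,0,0,0,0,0,0.045]]]'

```text
time_s: 26.57
ee_pos: [0.4055, 0.2571, 0.2376]
ee_rot: [0.004, -3.141, -0.002]
contact_force: [0.9, 0.5, 0.0]
opening: 0.0448
finger_force: 0.0
```

```bash
python3 - <<'E'
from h import *
s=env.camera("scene");c=env.camera("top")
cv2.imwrite("pics/s6.png",np.hstack([crop(s,240,150,50,70,8),crop(c,205,160,50,70,8)]))
E
```

```text
(no output)
```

View pics/s6.png

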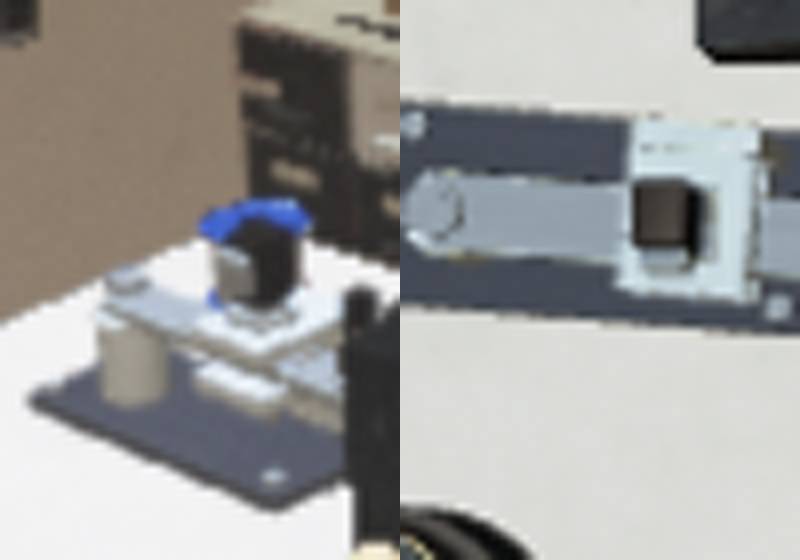

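The picture matches the seated view from before the pull test: pin upright in the fork, button out, arm home, gripper clear.

```bash
python3 -c "
from cell import env
print(env.hand_in())"
```

```text
the job is handed in; nothing more can be done
None
```

Job handed in at about 27 s: the torque arm is home, the pin is seated and locked in the fork, the ball held at about 11–15 N of pull, and the pin was let go; the judge returned no verdict.

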